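Lift a cleaned bush out of its case with tongs

ROBOT

A 6-joint arm with a two-finger parallel gripper is mounted at the origin on the work surface. World frame = base frame: x ahead of the robot, y to its left, z up, the work surface at z = 0. Lengths are in m, angles in rad, forces in N, time in s.
With the tool pointing down it reaches from about 0.35 to 0.775 m from the base axis. Payload 7.3 kg.
Tool frame: the origin (TCP) lies midway between the tips of the shut fingers; the grasp point (between the pads) lies robot.grasp_offset behind it (robot.grasp_offset is the distance from the TCP to the grasp point, in m); z points along the fingers, x is the direction in which the jaws open and shut, and the axes are right-handed (so a half turn about z gives the same grasp; the last joint's range is limited). The gripper opens to 92 mm and grips with 3 to 60 N. Pads are 19 mm wide; open, the fingers measure 130 mm over their backs; the gripper's body (75 mm by 190 mm) begins 47 mm behind the grasp point.
Start: joints at [-1.485, 0.342, 1.524, -0, 1.275, -0.146], TCP at [0.121, -0.511, 0.227] pointing down, gripper open.
Joint ranges: [-2.53, 2.53], [-0.77, 2.02], [0.04, 2.7], [-1, 4.14], [0.28, 2.66], [-3.11, 3.11]. Speed limits (rad/s): [2.57, 2.57, 3.14, 3.14, 3.14, 3.14].

INTERFACE

Orientations are given as [roll, pitch, yaw] about the fixed x, y, z axes, in that order (R = Rz(yaw) Ry(pitch) Rx(roll)).
In Python, from cell import robot gives the robot as it stands. The module is installed in compiled form; this text tells all that it offers.
- The arm moves only by the tool move_arm, never from a script. Its argument "increments" is a list of rows, each a list of 7 numbers: the finger opening in mm, from 0 to 91.8, then the shift along the tool's x, y, z in mm, then the turn, a rotation vector about the tool's x, y, z in rad. A call has 1 to 12 rows; each row shifts and turns the pose as measured when the row begins, along the tool's axes as they then stand; what a row does not reach is not made up. A row lasts 1/8 s, in which the tool goes at most 62.5 mm and 10.7 degrees, less where a joint would pass 70% of its speed; a pose out of reach is approached as far as the arm can. A call is refused whole if a number of a shift passes 62.5 or a number of a turn 0.188, either way. A call with a gripper value outside its range is refused whole. The fingers move at their own pace and stop on an object; "newtons" is the grip in N (left out, the last holds). Time passes only in rows, so rows that do not move let the fingers close. It gives the time, the measured TCP pose, the force and the opening at its end, in the units of the state.
- robot.observe(): the state, without advancing time (a new reading comes with each control period).
- robot.read_camera(name): name is "scene" or "top"; returns a dict with "img" (400x640x3 uint8, red, green, blue), "fx", "fy", "cx", "cy" (pixels), "T" (4x4, takes a point from camera to world coordinates). Camera axes: x right, y down, z forward; pixel columns grow to the right and rows downward; lengths in m; the calibration is good to about 2 mm. A picture is of the moment at which its call begins. There is no depth.
- robot.hand_in(): hands the job in, once; it reports no verdict.
Trained networks look in the newest picture that a camera, given by its name, has taken for a name from the list of things; names that differ only in an ending like _2 or _b are one class to them, and where a whole thing is asked for, a point or a joint stands for the part that bears it (a point fixed in the world has none). Each returns a list of dicts, best first, with "conf" (0 to 1); they miss things now and then, are a little off and sometimes report something else, mostly with a low value. They report only what shows in the picture. A call takes as long as a camera call. They do not tell look-alikes from the thing itself.
- robot.look_for(thing, camera): "rect" ([left, top, width, height] in pixels, round what is visible of it).
The state is a dict: "time": time; "qpos": joint angles; "qvel": joint speeds; "joint_efforts": joint torques, N m; "tool_pos": TCP position; "tool_rot": TCP orientation; "contact_force": force on the tool from outside, world axes, zero at the start; "torque": the same for the moment, N m; "opening": finger opening in m.
Only numpy, scipy, OpenCV 4.12 (cv2) and the standard library are available. Lean on these libraries where they do the work, as an engineer would, in place of code of your own. Each camera call takes 0.05 s, during which the arm holds its last target.

TASK

First slide the clear cover of the blue parts case all the way open, off the brass bush. Then take the green scissor tongs from their red holder, close them on the bush and lift it out, keeping the gripper itself off the cleaned bush, and finish while still holding it in the tongs, at least 5 cm above the rim of the case and still. Leave the other things where they are and the cover open.

Things in the scene. Friction and masses are not known exactly. Their poses are not given: they have to be found in the camera images.
- case: Fixed blue parts case, 122 x 295 x 55 mm (x, y, z of its frame), origin at the centre of its underside. Open on top, walls, floor and middle wall 5 mm thick. The middle wall (at y = 0) makes two compartments, each 112 mm (x) by 140 mm (y) inside, centred at y = +72.5 mm and y = -72.5 mm, floor at z = 5 mm. The brass bush is in the +y one.
- cover (a joint): Travel of the clear cover (orange edges) along the case's -y direction, m: 0 = wholly over the +y compartment (bush shut in), 0.146 = stop, fully open, wholly over the -y compartment. It starts between 0 and 0.025, stays where it is left and takes 2 to 4 N to slide. The plate is 118 x 147 x 5 mm, its top 62 mm above the table.
- cover_fin (a point): Grip point on the orange fin that stands on the middle of the cover, 88 mm above the table. The fin is 12 mm thick along the sliding direction (case y), 50 mm long (case x), 38 mm tall from the plate's top to 100 mm above the table. Axes as the case's; it moves with the cover. At cover = 0 it lies at y = +73 mm in the case's frame.
- holder: Fixed red holder for the tongs, an upright open-topped box 36 x 98 x 92.5 mm (x, y, z), walls and floor 6 mm; the pivot pin of the tongs rests on its long walls; origin at the centre of its underside. It may stand to the left or to the right of the case.
- tongs: Spring-open scissor tongs, 0.12 kg, green grips and tip pads, 151 mm tall, hung tips down in the holder by their 42 mm long pivot pin; lift them 80 mm straight up to free them. Origin midway between the open tips at their underside (starts 16 mm above the table), z up to the grips, y the line along which grips and tips close; pin along x at z = 80.5 mm. Pressing the grips together closes the tips.
- tongs_grip (a point): Point midway between the grips at the height to hold them, 128 mm above the tongs' origin; same axes. The flat grips are 20 mm wide (x), from z = 108 to 151 mm of the tongs, 57 mm over their outsides here when open (65 mm at the top). A light press carries the tongs with tips open: each grip begins to move at 5 N and needs 10 N at a joint value of 0.19.
- tongs_tips (a point): Point midway between the tip pads, 8 mm above the tongs' origin; same axes. The pads, 20 mm wide (x) and 22 mm tall, have 60 mm between them when open. Over the outsides the open jaws measure 80 mm (y). As they close the tips sink up to 5 mm.
- jaw_left (a joint): How far each half of the tongs is closed, rad (both halves move alike): 0 = open (grips 57 mm over their outsides), 0.10 = tips 45 mm apart (grips 47 mm), 0.19 = pads 32 mm apart and parallel, as when holding the bush (grips 38 mm), 0.36 = shut.
- bush: The brass bush to lift: upright cylinder 32 mm across and 36 mm tall with a foot flange 38 mm across and 5 mm thick and a dark bore, about 0.12 kg. Origin at the centre of its underside, which starts 5 mm above the table on the floor of the +y compartment, within about 12 mm of its middle in y and 25 mm in x.
- spare: Bystander: dark steel bush of the same size in the -y compartment, origin at the centre of its underside.
- tin: Bystander: grey jar with a yellow cap, 64 mm across, 85 mm tall, standing on the side of the case away from the holder; origin under its centre.
- tape: Bystander: brown roll of tape lying flat, 100 mm across, 30 mm tall, beside the far end of the case; origin under its centre.
- elbow: Bystander: orange pipe elbow with 50 mm legs, 40 mm tall, beside the far end of the case; origin under its corner.
Things that resemble listed ones, but are neither listed nor needed, are in the scene too. There is more than one size of the holder; the one meant has the size given above.

How it is judged:
On the way, in this order (a step that is already met when the one before it is completed fails the run):
1. the cover is slid fully open, while the tongs still hang in their holder (value of joint cover above 0.135 m and height (world z) of tongs below 0.04 m), for 0.2 s.
2. the tongs are held in the gripper, clear of the holder, the cover still open (value of joint cover above 0.135 m and height (world z) of tongs above 0.095 m and contact force between the fingers and tongs above 1 N), for 0.2 s.
At the end, for the whole second after the job is handed in: Gripper holding the tongs, their tips gripping the bush, nothing else carrying either; bush underside at least 103 mm above the table (about 5 cm above the case rim), slower than 0.03 m/s; cover open beyond 0.135 m; bystanders within 30 mm of their start (height (world z) of bush above 0.103 m and contact force between tongs and bush above 1 N and contact force between the fingers and tongs above 1 N and distance between tongs_tips and bush below 0.045 m and contact force between each of the arm, the fingers, case, holder and bush below 0.1 N and contact force between each of case, holder and tongs below 0.5 N and value of joint jaw_left above 0.1 rad and value of joint cover above 0.135 m and linear speed of bush below 0.03 m/s and distance of each of spare, tin, tape, elbow from where it was at the start of the episode below 0.03 m); the arm keeps its last pose, push and grip.
It fails at once if the gripper or arm touches the brass bush itself (contact force between any of the arm, the fingers and bush above 0.5 N).
It fails at once if a bystander is moved by more than 30 mm (distance of any of spare, tin, tape, elbow from where it was at the start of the episode above 0.03 m).
It also fails if it takes over 58 s, if anything falls off the work surface, if the arm or the gripper's body presses on something with over 40 N, if the wrist force passes 120 N, or if a joint passes its speed limit or range.

## Working session

There is one attempt and no reset: what is moved stays moved. The work goes in short steps, Python scripts to look and compute and a tool call to move; the robot and the scene stay as the last step left them, time stands still between calls to the robot, and variables do not carry over. Pictures are saved under pics/ and viewed, and the job is handed in when it is done.

Besides the shell and the picture viewer there is one more tool, called after ">>>" by a JSON object that holds its "api" and its "payload". move_arm: Moves the arm, as the interface text tells. Its arguments: {"type":"object","properties":{"increments":{"type":"array"},"newtons":{"type":"number"}},"required":["increments"]}

```bash
mkdir -p pics; python3 - <<'E'
from cell import robot
import cv2,numpy as np
s=robot.observe();print(s['time'],s['tool_pos'],s['tool_rot'],s['opening'],robot.grasp_offset)
for c in("scene","top"):
    d=robot.read_camera(c);cv2.imwrite(f"pics/{c}0.png",d['img'][:,:,::-1])
    print(c,d['fx'],d['fy'],d['cx'],d['cy'],np.round(d['T'],4).tolist())
    for t in("case","cover_fin","holder","tongs","bush","spare","tin","tape","elbow"):
        print(t,[(np.round(r['rect']).tolist(),round(r['conf'],2)) for r in robot.look_for(t,c)])
print(robot.observe()['time'])
E
```

```text
0.0 [ 0.1205924  -0.51055091  0.22603556] [-3.14138339e+00  1.49889009e-03 -1.33900550e+00] 0.09124933054567669 0.0188
scene 374.6347505799491 374.6347505799491 323.2571774963495 194.5709926246001 [[0.5399, 0.659, -0.5237, 0.9646], [0.8417, -0.4257, 0.3321, -0.2409], [-0.0041, -0.6201, -0.7845, 0.7411], [0.0, 0.0, 0.0, 1.0]]
case [([291.0, 159.0, 77.0, 60.0], 0.58)]
cover_fin [([292.0, 162.0, 74.0, 56.0], 0.69)]
holder [([156.0, 253.0, 66.0, 62.0], 0.97), ([158.0, 236.0, 32.0, 36.0], 0.61)]
tongs [([154.0, 242.0, 46.0, 47.0], 0.97)]
bush []
spare [([272.0, 217.0, 21.0, 20.0], 0.59)]
tin [([385.0, 117.0, 25.0, 37.0], 0.72), ([285.0, 162.0, 84.0, 59.0], 0.5)]
tape [([421.0, 188.0, 42.0, 40.0], 0.97), ([386.0, 118.0, 24.0, 40.0], 0.54)]
elbow [([195.0, 321.0, 41.0, 62.0], 0.93), ([240.0, 156.0, 136.0, 110.0], 0.23)]
top 505.54967019011104 505.54967019011104 317.8420659305592 200.80611786863298 [[0.0072, -0.9935, 0.1136, 0.4262], [-0.9998, -0.005, 0.0194, -0.0051], [-0.0187, -0.1137, -0.9933, 1.4549], [0.0, 0.0, 0.0, 1.0]]
case [([267.0, 202.0, 113.0, 61.0], 0.79)]
cover_fin [([271.0, 209.0, 58.0, 47.0], 0.86)]
holder [([416.0, 239.0, 29.0, 16.0], 0.81), ([408.0, 211.0, 46.0, 12.0], 0.73), ([419.0, 209.0, 34.0, 8.0], 0.41)]
tongs []
bush []
spare [([346.0, 224.0, 8.0, 11.0], 0.52), ([416.0, 207.0, 37.0, 9.0], 0.31)]
tin [([195.0, 241.0, 25.0, 21.0], 0.7)]
tape [([208.0, 154.0, 37.0, 38.0], 0.86)]
elbow [([272.0, 209.0, 56.0, 49.0], 0.73), ([420.0, 155.0, 28.0, 27.0], 0.67), ([267.0, 200.0, 110.0, 62.0], 0.44)]
1.0
```

```bash
python3 - <<'E'
import cv2
a=cv2.imread('pics/top0.png');b=cv2.imread('pics/scene0.png')
cv2.imwrite('pics/top0c.png',cv2.resize(a[140:290,180:480],None,fx=2.6,fy=2.6,interpolation=cv2.INTER_CUBIC))
cv2.imwrite('pics/scene0c.png',cv2.resize(b[110:400,130:480],None,fx=2,fy=2,interpolation=cv2.INTER_CUBIC))
E
```

```text
(no output)
```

View pics/top0c.png

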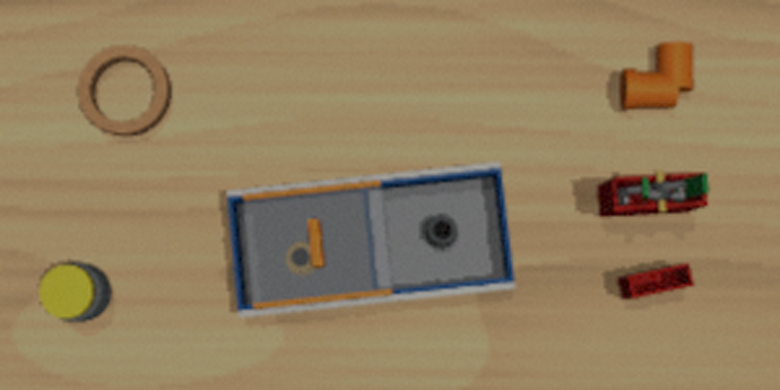

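View pics/scene0c.png

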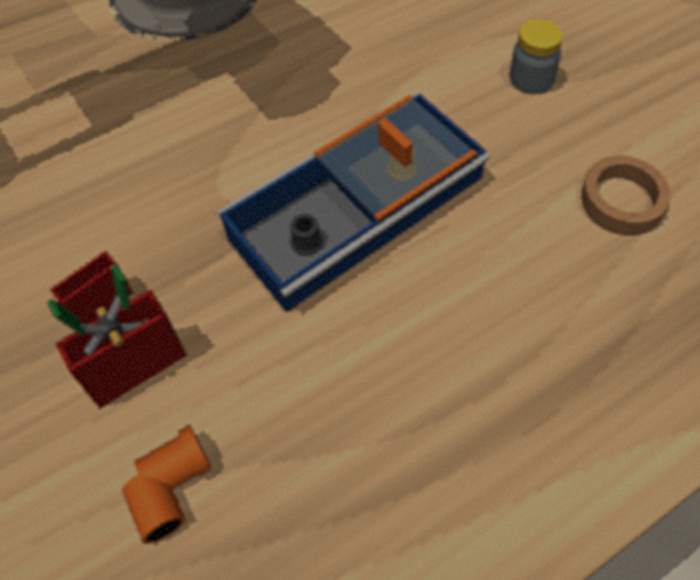

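```bash
python3 - <<'E'
import cv2
a=cv2.imread('pics/top0.png');b=cv2.imread('pics/scene0.png')
def crop(im,x,y,w,h,f,n):
    c=cv2.resize(im[y:y+h,x:x+w],None,fx=f,fy=f,interpolation=cv2.INTER_CUBIC)
    for u in range(x-x%10+10,x+w,10):
        cv2.line(c,((u-x)*f,0),((u-x)*f,6),(255,255,255),1);cv2.putText(c,str(u),((u-x)*f-10,18),0,.35,(255,255,255))
    for v in range(y-y%10+10,y+h,10):
        cv2.line(c,(0,(v-y)*f),(6,(v-y)*f),(255,255,255),1);cv2.putText(c,str(v),(8,(v-y)*f+4),0,.35,(255,255,255))
    cv2.imwrite(n,c)
crop(a,260,195,125,75,6,'pics/t1.png')
crop(a,400,195,65,70,8,'pics/t2.png')
crop(b,235,150,145,120,5,'pics/s1.png')
crop(b,145,230,90,90,6,'pics/s2.png')
E
```

```text
(no output)
```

View pics/t1.png

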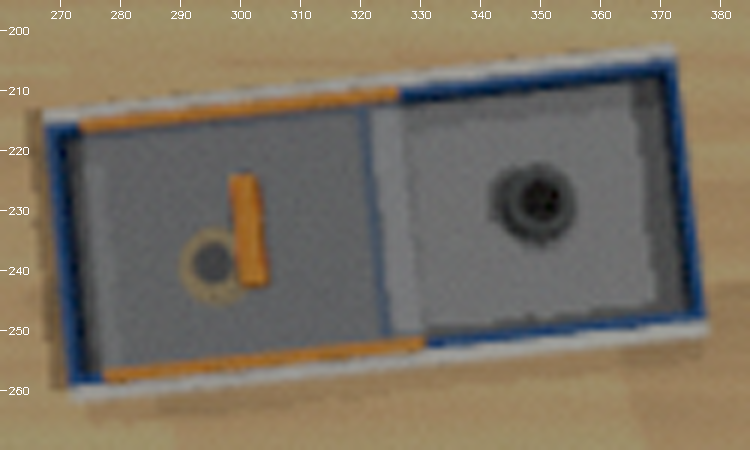

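View pics/t2.png

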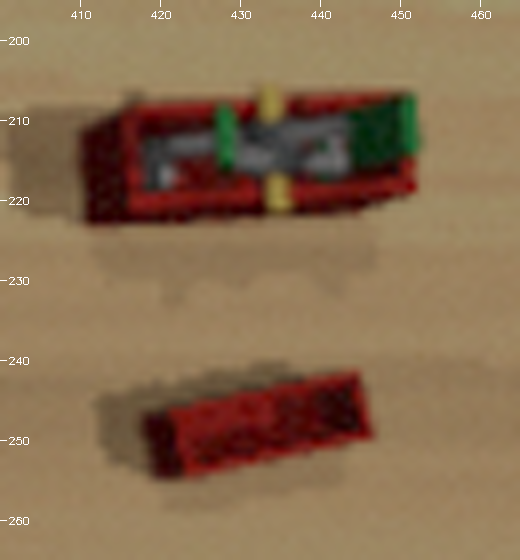

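View pics/s1.png

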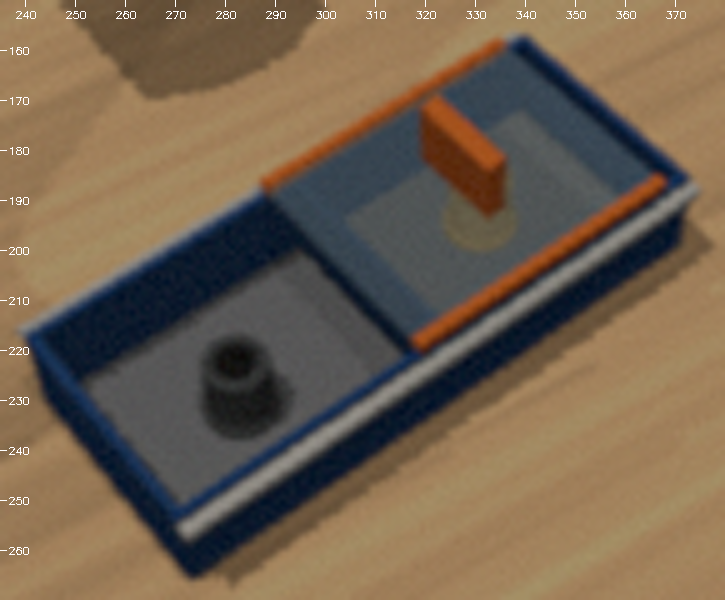

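View pics/s2.png

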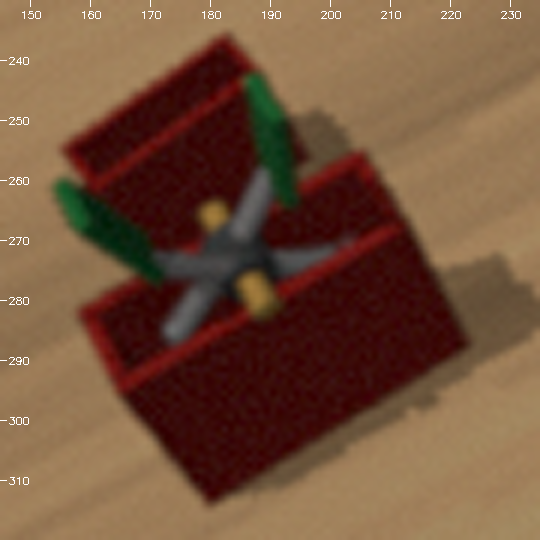

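```bash
cat >h.py <<'E'
import numpy as np,cv2
from scipy.optimize import least_squares
TOP=dict(f=505.5497,cx=317.842,cy=200.806,T=np.array([[0.0072,-0.9935,0.1136,0.4262],[-0.9998,-0.005,0.0194,-0.0051],[-0.0187,-0.1137,-0.9933,1.4549],[0,0,0,1]]))
SC=dict(f=374.63475,cx=323.257,cy=194.571,T=np.array([[0.5399,0.659,-0.5237,0.9646],[0.8417,-0.4257,0.3321,-0.2409],[-0.0041,-0.6201,-0.7845,0.7411],[0,0,0,1]]))
def proj(c,P):
    P=np.atleast_2d(P);q=(P-c['T'][:3,3])@c['T'][:3,:3]
    return q[:,:2]/q[:,2:]*c['f']+[c['cx'],c['cy']]
def plane(c,uv,z):
    uv=np.atleast_2d(uv);d=np.c_[(uv-[c['cx'],c['cy']])/c['f'],np.ones(len(uv))]@c['T'][:3,:3].T
    return c['T'][:3,3]+d*((z-c['T'][2,3])/d[:,2])[:,None]
def world(p,L):
    L=np.atleast_2d(L);c,s=np.cos(p[2]),np.sin(p[2])
    return np.c_[p[0]+c*L[:,0]-s*L[:,1],p[1]+s*L[:,0]+c*L[:,1],L[:,2]]
def fit(L,ut,us,p0):
    ut=np.array(ut,float)-.4;us=np.array(us,float)-.4
    def r(p):
        W=world(p,L);o=[]
        o.append((proj(TOP,W)-ut).ravel());o.append((proj(SC,W)-us).ravel())
        o=np.concatenate(o);return o[~np.isnan(o)]
    s=least_squares(r,p0,loss='soft_l1');return s.x,s.fun
E
python3 - <<'E'
from h import *
n=[np.nan]*2
# case corners: order (+x,+y),(+x,-y),(-x,-y),(-x,+y)
L=[[.061,.1475,.055],[.061,-.1475,.055],[-.061,-.1475,.055],[-.061,.1475,.055]]
c,f=fit(L,[(268.3,215.5),(372.3,204.8),(377,248.3),(271.8,259)],[(372.3,187.5),(270.5,253),(242,216.5),(339,157.5)],[.45,0,.09])
print('case',c.round(4),f.round(1))
L=[[.018,.049,.0925],[.018,-.049,.0925],[-.018,-.049,.0925],[-.018,.049,.0925]]
h,f=fit(L,[(415.8,208.5),(452,206.8),(452,219),(416.5,221.8)],[(212,267.5),(166,295),(159,282),(205,255)],[.4,-.31,.05])
print('holder',h.round(4),f.round(1))
# fin top center z=.1 top image; scene
fin=[(298,224),(302.5,224),(305,242.5),(300.3,242.8)]
for q in plane(TOP,np.array([np.mean(fin,0)])-.4,.1): print('fin',q.round(4))
i=lambda p,q:np.array([np.cos(p[2])*(q[0]-p[0])+np.sin(p[2])*(q[1]-p[1]),-np.sin(p[2])*(q[0]-p[0])+np.cos(p[2])*(q[1]-p[1])])
print('fin in case',i(c,q).round(4))
b=plane(TOP,np.array([[296,238.8]])-.4,.041)[0];print('bush',b.round(4),i(c,b).round(4))
# pin ends z ~ .016+.0805=.0965 
p=plane(TOP,np.array([[433.5,208],[434.7,219.5]])-.4,.0965);print('pin',p.round(4),p.mean(0), i(h,p.mean(0)))
E
```

```text
case [0.5012 0.011  0.1078] [-1.1 -0.2  0.3 -0.3  0.6  0.1 -0.7  0.2  0.8 -2.1 -0.7  1.2 -2.7  0.2
  0.9 -0.8]
holder [ 0.5501 -0.2898  0.0661] [-0.8 -0.5 -0.7 -1.   0.5  0.1 -0.5 -0.5  1.  -0.4 -2.   1.  -2.4 -0.7
 -0.1 -1.2]
fin [0.4943 0.0658 0.1   ]
fin in case [-0.001   0.0552]
bush [0.4819 0.0839 0.041 ] [-0.0114  0.0746]
pin [[ 0.5647 -0.2887  0.0965]
 [ 0.5337 -0.2914  0.0965]] [ 0.54923965 -0.29004337  0.0965    ] [-0.00089425 -0.00018653]
```

>>> {"api": "move_arm", "payload": {"increments": [[91, 0, 0, 0, 0, 0, 0.124], [91, -44, -36, 0, 0, 0, 0], [91, -44, -36, 0, 0, 0, 0], [91, -44, -36, 0, 0, 0, 0], [91, -44, -36, 0, 0, 0, 0], [91, -44, -36, 0, 0, 0, 0], [91, -44, -36, 0, 0, 0, 0], [91, -44, -36, 0, 0, 0, 0], [91, -44, -36, 0, 0, 0, 0], [91, -44, -36, 0, 0, 0, 0]], "newtons": 15}}

```text
time: 2.25
tool_pos: [0.4097, -0.0751, 0.2273]
tool_rot: [-3.136, -0.006, -1.476]
contact_force: [0.8, -1.0, -0.8]
opening: 0.0912
```

```bash
cat >>h.py <<'E'
from scipy.spatial.transform import Rotation as Ro
def todo(target,yaw):
    from cell import robot
    s=robot.observe();R=Ro.from_euler('xyz',s['tool_rot']);G=Ro.from_euler('xyz',[np.pi,0,yaw])
    print('t',s['time'],'pos',np.round(s['tool_pos'],4),'rot',np.round(s['tool_rot'],3),'F',np.round(s['contact_force'],1),'open',round(s['opening'],4))
    print('shift mm (cur axes)',np.round(R.inv().apply(np.array(target)-s['tool_pos'])*1000,1),'turn',np.round((R.inv()*G).as_rotvec(),3),'shift mm (goal axes)',np.round(G.inv().apply(np.array(target)-s['tool_pos'])*1000,1))
E
python3 -c "
from h import *
todo([.4943,.0658,.073],-1.463)"
```

```text
t 2.25 pos [ 0.4097 -0.0751  0.2273] rot [-3.136 -0.006 -1.476] F [ 0.8 -1.  -0.8] open 0.0912
shift mm (cur axes) [-133.1  -96.8  154.1] turn [-0.005 -0.006 -0.013] shift mm (goal axes) [-131.   -99.3  154.3]
```

>>> {"api": "move_arm", "payload": {"increments": [[91, -44, -33, 0, -0.005, -0.006, -0.013], [91, -44, -33, 0, 0, 0, 0], [91, -43, -33, 0, 0, 0, 0], [91, 0, 0, 30, 0, 0, 0], [91, 0, 0, 0, 0, 0, 0]]}}

```text
time: 2.88
tool_pos: [0.4988, 0.0748, 0.1973]
tool_rot: [-3.138, -0.0, -1.456]
contact_force: [0.5, 0.3, -0.2]
opening: 0.0911
```

```bash
python3 -c "
from h import *
todo([.4943,.0658,.073],-1.463)"
```

```text
t 2.875 pos [0.4988 0.0748 0.1973] rot [-3.138 -0.    -1.456] F [ 0.5  0.3 -0.2] open 0.0911
shift mm (cur axes) [  8.4   5.9 124.3] turn [-0.003 -0.     0.007] shift mm (goal axes) [  8.4   5.4 124.3]
```

>>> {"api": "move_arm", "payload": {"increments": [[91, 8, 5, 10, 0, 0, 0.007], [91, 0, 0, 45, 0, 0, 0], [91, 0, 0, 45, 0, 0, 0], [91, 0, 0, 17, 0, 0, 0], [91, 0, 0, 0, 0, 0, 0]]}}

```text
time: 3.5
tool_pos: [0.4967, 0.0606, 0.0813]
tool_rot: [-3.13, -0.002, -1.47]
contact_force: [-0.6, -0.8, -0.4]
opening: 0.0909
```

```bash
python3 -c "
from h import *
todo([.4943,.0658,.073],-1.463)
from cell import robot
cv2.imwrite('pics/s3.png',cv2.resize(robot.read_camera('scene')['img'][120:280,220:400,::-1],None,fx=4,fy=3.7))"
```

```text
t 3.5 pos [0.4967 0.0606 0.0813] rot [-3.13e+00 -2.00e-03 -1.47e+00] F [-0.6 -0.8 -0.4] open 0.0909
shift mm (cur axes) [-5.5  2.   8.3] turn [-0.012 -0.002 -0.007] shift mm (goal axes) [-5.5  1.9  8.3]
```

View pics/s3.png

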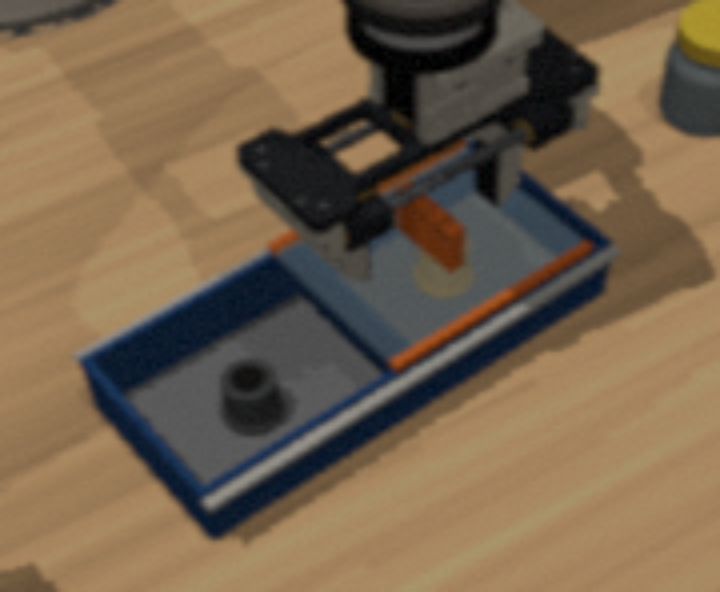

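The fin is straddled by the open fingers. I'll go down a little and close on it.

>>> {"api": "move_arm", "payload": {"increments": [[91, -5, 2, 7, -0.012, 0, 0], [0, 0, 0, 0, 0, 0, 0], [0, 0, 0, 0, 0, 0, 0], [0, 0, 0, 0, 0, 0, 0], [0, 0, 0, 0, 0, 0, 0], [0, 0, 0, 0, 0, 0, 0], [0, 0, 0, 0, 0, 0, 0], [0, 0, 0, 0, 0, 0, 0]], "newtons": 20}}

```text
time: 4.55
tool_pos: [0.4966, 0.0651, 0.0779]
tool_rot: [-3.135, -0.003, -1.471]
contact_force: [-0.2, -0.1, -0.1]
opening: 0.0255
```

```bash
python3 -c "
from h import *
c=[.5012,.011,.1078]
todo(np.r_[world(c,[[0,-.073,0]])[0][:2],.074],-1.463)"
```

```text
t 4.55 pos [0.4966 0.0651 0.0779] rot [-3.135e+00 -3.000e-03 -1.471e+00] F [-0.2 -0.1 -0.1] open 0.0255
shift mm (cur axes) [127.3   0.3   4.3] turn [-0.006 -0.003 -0.008] shift mm (goal axes) [127.3   1.3   3.9]
```

>>> {"api": "move_arm", "payload": {"increments": [[0, 0, 0, 0, 0, 0, 0], [0, 0, 0, 0, 0, 0, 0], [0, 0, 0, 0, 0, 0, 0], [0, 20, 0, 0, 0, 0, 0], [0, 20, 0, 0, 0, 0, 0], [0, 20, 0, 0, 0, 0, 0], [0, 0, 0, 0, 0, 0, 0]]}}

```text
time: 5.42
tool_pos: [0.5034, 0.0054, 0.0779]
tool_rot: [-3.134, -0.002, -1.469]
contact_force: [-0.2, -1.9, 0.7]
opening: 0.0117
```

```bash
python3 -c "
from h import *
c=[.5012,.011,.1078]
todo(np.r_[world(c,[[0,-.073,0]])[0][:2],.074],-1.463)"
```

```text
t 5.425 pos [0.5034 0.0054 0.0779] rot [-3.134e+00 -2.000e-03 -1.469e+00] F [-0.2 -1.9  0.7] open 0.0117
shift mm (cur axes) [67.2  1.2  4. ] turn [-0.008 -0.002 -0.006] shift mm (goal axes) [67.2  1.6  3.9]
```

Fin gripped (opening 11.7 mm), and it moved.

>>> {"api": "move_arm", "payload": {"increments": [[0, 20, 0.5, 0, 0, 0, 0], [0, 20, 0.5, 0, 0, 0, 0], [0, 15, 0, 0, 0, 0, 0], [0, 8, 0, 0, 0, 0, 0], [0, 6, 0, 0, 0, 0, 0], [0, 5, 0, 0, 0, 0, 0], [0, 0, 0, 0, 0, 0, 0]]}}

```text
time: 6.3
tool_pos: [0.5109, -0.0614, 0.0779]
tool_rot: [-3.131, 0.009, -1.469]
contact_force: [1.5, -2.4, -1.3]
opening: 0.0118
```

```bash
python3 -c "
from h import *
c=[.5012,.011,.1078]
todo(np.r_[world(c,[[0,-.073,0]])[0][:2],.074],-1.463)"
```

```text
t 6.3 pos [ 0.5109 -0.0614  0.0779] rot [-3.131  0.009 -1.469] F [ 1.5 -2.4 -1.3] open 0.0118
shift mm (cur axes) [0.  1.9 3.9] turn [-0.011  0.009 -0.006] shift mm (goal axes) [-0.   1.9  3.9]
```

>>> {"api": "move_arm", "payload": {"increments": [[0, 4, 0, 0, 0, 0, 0], [0, 4, 0, 0, 0, 0, 0], [0, 0, 0, 0, 0, 0, 0], [0, 0, 0, 0, 0, 0, 0]]}}

```text
time: 6.8
tool_pos: [0.5109, -0.0614, 0.0779]
tool_rot: [-3.132, 0.021, -1.469]
contact_force: [0.3, 0.5, -0.7]
opening: 0.012
```

```bash
python3 -c "
from h import *
c=[.5012,.011,.1078]
todo(np.r_[world(c,[[0,-.073,0]])[0][:2],.074],-1.463)"
```

```text
t 6.8 pos [ 0.5109 -0.0614  0.0779] rot [-3.132  0.021 -1.469] F [ 0.3  0.5 -0.7] open 0.012
shift mm (cur axes) [0.  1.9 3.8] turn [-0.01   0.021 -0.006] shift mm (goal axes) [-0.1  1.9  3.9]
```

>>> {"api": "move_arm", "payload": {"increments": [[91, 0, 0, 0, 0, 0, 0], [91, 0, 0, 0, 0, -0.02, 0], [91, 0, 0, 0, 0, 0, 0], [91, 0, 0, 0, 0, 0, 0], [91, 0, 0, -40, 0, 0, 0], [91, 0, 0, -50, 0, 0, 0], [91, 0, 0, -50, 0, 0, 0], [91, 30, 0, -20, 0, 0, 0.036], [91, 50, 0, 0, 0, 0, 0], [91, 50, 0, 0, 0, 0, 0], [91, 50, 0, 0, 0, 0, 0], [91, 0, 0, 0, 0, 0, 0]]}}

```text
time: 8.3
tool_pos: [0.5219, -0.2544, 0.2355]
tool_rot: [-3.135, 0.04, -1.506]
contact_force: [-0.4, 0.9, 0.5]
opening: 0.0909
```

```bash
cat > snap.py <<'E'
import sys
from h import *
from cell import robot
n=sys.argv[1]
def crop(im,x,y,w,h,f,n):
    c=cv2.resize(im[y:y+h,x:x+w,::-1],None,fx=f,fy=f,interpolation=cv2.INTER_CUBIC)
    for u in range(x-x%10+10,x+w,10):
        cv2.line(c,((u-x)*f,0),((u-x)*f,6),(255,255,255),1);cv2.putText(c,str(u),((u-x)*f-10,18),0,.35,(255,255,255))
    for v in range(y-y%10+10,y+h,10):
        cv2.line(c,(0,(v-y)*f),(6,(v-y)*f),(255,255,255),1);cv2.putText(c,str(v),(8,(v-y)*f+4),0,.35,(255,255,255))
    cv2.imwrite(n,c)
for a in sys.argv[2:]:
    cam,x,y,w,h,f=a.split(',');x,y,w,h,f=map(int,(x,y,w,h,f))
    crop(robot.read_camera(cam)['img'],x,y,w,h,f,f'pics/{n}_{cam}.png')
E
python3 snap.py a top,260,190,200,75,4 scene,140,140,240,180,3
python3 -c "
from h import *
todo([.5495,-.290,.125],-1.505)"
```

```text
t 8.4 pos [ 0.5221 -0.2513  0.2359] rot [-3.135  0.041 -1.504] F [0.2 0.5 0.1] open 0.0911
shift mm (cur axes) [ 45.  -24.  109.3] turn [-0.007  0.041  0.001] shift mm (goal axes) [ 40.4 -24.8 110.9]
```

View pics/a_top.png

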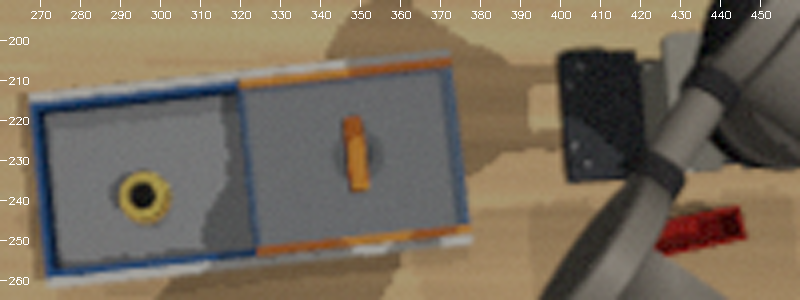

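View pics/a_scene.png

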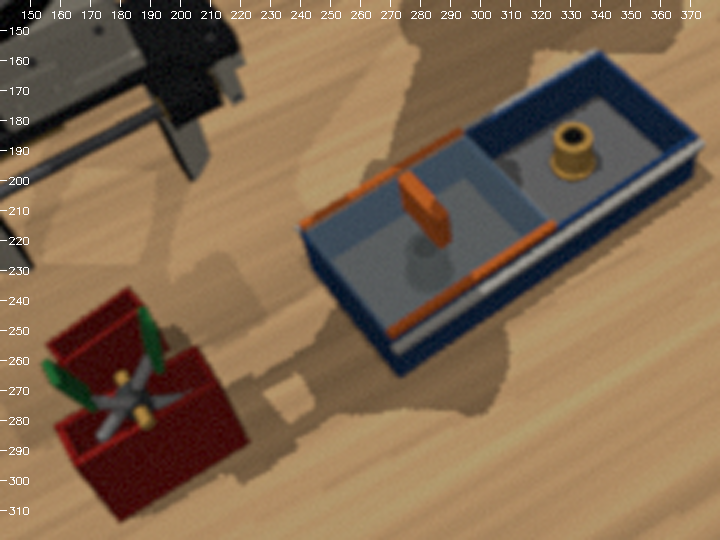

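```bash
python3 - <<'E'
from h import *
def tri(ut,us,p0):
    r=lambda P:np.r_[(proj(TOP,P)-ut).ravel(),(proj(SC,P)-us).ravel()]
    s=least_squares(r,p0);return s.x.round(4),s.fun.round(1)
print('bush top',tri(np.array([296,239])-.4,np.array([330.8,184.7])-.3,[.48,.08,.04]), plane(TOP,[[295.6,238.6]],.041).round(4),plane(SC,[[330.5,184.4]],.041).round(4))
a=plane(TOP,np.array([[428.2,211.8],[451.3,210.5]])-.4,.165);print(a.round(4),a.mean(0),a[0]-a[1])
b=plane(SC,np.array([[157.5,261],[187,243.5]])-.4,.165);print('scene',b.round(4),b.mean(0),b[0]-b[1])
E
```

```text
bush top (array([0.4819, 0.0849, 0.044 ]), array([-0.4, -0.2, -0.4,  0. ])) [[0.4813 0.0839 0.041 ]] [[0.4802 0.0873 0.041 ]]
[[ 0.5479 -0.2608  0.165 ]
 [ 0.5516 -0.3195  0.165 ]] [ 0.54975348 -0.29014896  0.165     ] [-0.00365017  0.05874878  0.        ]
scene [[ 0.5467 -0.316   0.165 ]
 [ 0.5407 -0.261   0.165 ]] [ 0.54369848 -0.28847151  0.165     ] [ 0.00603685 -0.05500618  0.        ]
```

>>> {"api": "move_arm", "payload": {"increments": [[91, 0, 0, 0, -0.007, 0.041, 0], [91, 20, -12, 0, 0, 0, 0], [91, 18, -12, 0, 0, 0, 0], [91, 0, 0, 0, 0, 0, 0], [91, 0, 0, 0, 0, 0, 0]]}}

```text
time: 9.02
tool_pos: [0.5499, -0.2804, 0.2375]
tool_rot: [3.141, -0.006, -1.495]
contact_force: [-0.7, 1.1, 0.4]
opening: 0.0909
```

```bash
python3 -c "
from h import *
todo([.5495,-.290,.125],-1.505)"
```

```text
t 9.025 pos [ 0.5499 -0.2804  0.2375] rot [ 3.141 -0.006 -1.495] F [-0.7  1.1  0.4] open 0.0909
shift mm (cur axes) [  8.9   1.  112.5] turn [ 0.001 -0.006  0.01 ] shift mm (goal axes) [  9.5   1.  112.5]
```

>>> {"api": "move_arm", "payload": {"increments": [[91, 9, 1, 0, 0, -0.006, 0.01], [91, 0, 0, 30, 0, 0, 0], [91, 0, 0, 0, 0, 0, 0], [91, 0, 0, 0, 0, 0, 0]]}}

```text
time: 9.52
tool_pos: [0.5494, -0.2892, 0.2095]
tool_rot: [-3.141, -0.002, -1.505]
contact_force: [-0.0, 0.4, 0.1]
opening: 0.0911
```

```bash
python3 -c "
from h import *
todo([.5495,-.290,.125],-1.505)"
```

```text
t 9.525 pos [ 0.5494 -0.2892  0.2095] rot [-3.141e+00 -2.000e-03 -1.505e+00] F [-0.   0.4  0.1] open 0.0911
shift mm (cur axes) [ 0.7 -0.  84.5] turn [-0.001 -0.002 -0.   ] shift mm (goal axes) [ 0.8 -0.1 84.5]
```

>>> {"api": "move_arm", "payload": {"increments": [[91, 0, 0, 30, 0, 0, 0], [91, 0, 0, 30, 0, 0, 0], [91, 0, 0, 20, 0, 0, 0], [91, 0, 0, 4, 0, 0, 0], [91, 0, 0, 0, 0, 0, 0]]}}

```text
time: 10.15
tool_pos: [0.5524, -0.2919, 0.1307]
tool_rot: [-3.132, -0.009, -1.506]
contact_force: [0.3, -0.2, -0.9]
opening: 0.0907
```

```bash
python3 snap.py b scene,110,190,160,140,5; python3 -c "
from h import *
todo([.5495,-.290,.125],-1.505)"
```

```text
t 10.2 pos [ 0.5525 -0.292   0.1309] rot [-3.131 -0.009 -1.506] F [0.7 0.2 0.6] open 0.0911
shift mm (cur axes) [-2.3  2.9  5.9] turn [-0.01  -0.009 -0.001] shift mm (goal axes) [-2.2  2.9  5.9]
```

View pics/b_scene.png

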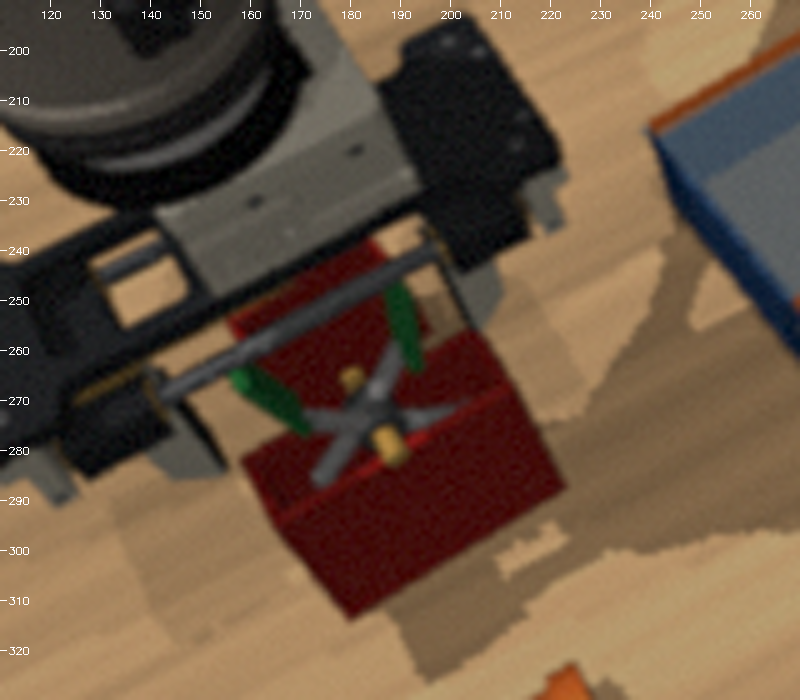

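>>> {"api": "move_arm", "payload": {"increments": [[91, -2, 3, 5, -0.01, -0.009, 0], [91, 0, 0, 0, 0, 0, 0], [53, 0, 0, 0, 0, 0, 0], [53, 0, 0, 0, 0, 0, 0], [53, 0, 0, 0, 0, 0, 0], [53, 0, 0, 0, 0, 0, 0], [53, 0, 0, 0, 0, 0, 0], [53, 0, 0, 0, 0, 0, 0]], "newtons": 8}}

```text
time: 11.2
tool_pos: [0.551, -0.2913, 0.1304]
tool_rot: [-3.136, -0.004, -1.506]
contact_force: [0.3, -0.6, 0.3]
opening: 0.053
```

```bash
python3 -c "
from h import *
todo([.5495,-.290,.125],-1.505)"
```

```text
t 11.2 pos [ 0.551  -0.2913  0.1304] rot [-3.136 -0.004 -1.506] F [ 0.3 -0.6  0.3] open 0.053
shift mm (cur axes) [-1.4  1.4  5.4] turn [-0.005 -0.004 -0.001] shift mm (goal axes) [-1.4  1.4  5.4]
```

>>> {"api": "move_arm", "payload": {"increments": [[53, 0, 0, -10, 0, 0, 0], [53, 0, 0, -15, 0, 0, 0], [53, 0, 0, -20, 0, 0, 0], [53, 0, 0, -20, 0, 0, 0], [53, 0, 0, -20, 0, 0, 0], [53, 0, 0, -20, 0, 0, 0], [53, 0, 0, -10, 0, 0, 0], [53, 0, 0, 0, 0, 0, 0], [53, 0, 0, 0, 0, 0, 0]]}}

```text
time: 12.32
tool_pos: [0.5502, -0.2907, 0.2525]
tool_rot: [-3.136, -0.005, -1.506]
contact_force: [-0.2, 1.2, -1.5]
opening: 0.0534
```

```bash
python3 snap.py c scene,110,150,160,150,5; python3 -c "
from h import *
todo([.5495,-.290,.245],-1.505)"
```

```text
t 12.375 pos [ 0.5502 -0.2907  0.2525] rot [-3.136 -0.005 -1.506] F [-0.7 -0.3 -1.7] open 0.0532
shift mm (cur axes) [-0.7  0.7  7.5] turn [-0.006 -0.005 -0.001] shift mm (goal axes) [-0.7  0.6  7.5]
```

View pics/c_scene.png

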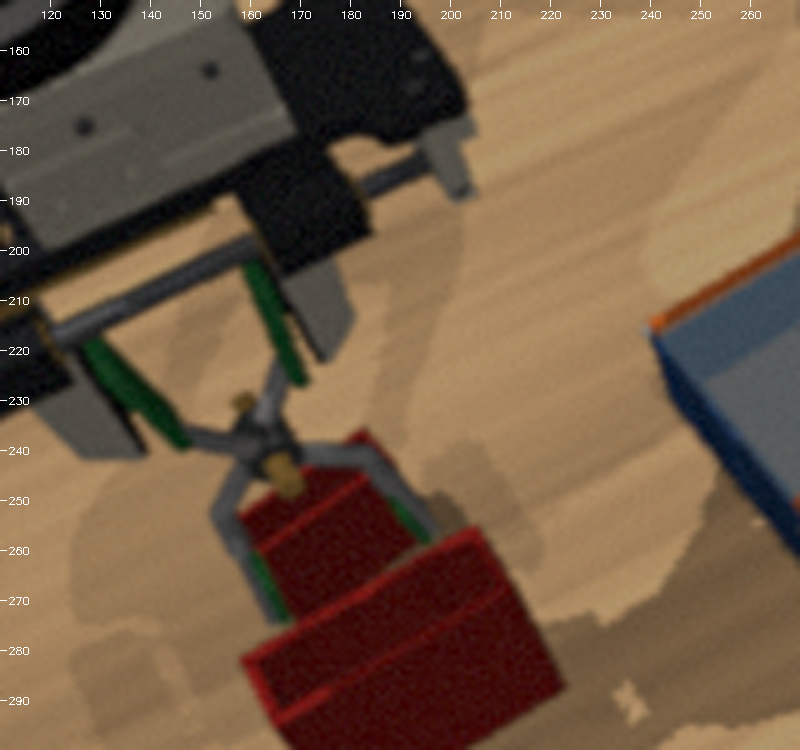

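>>> {"api": "move_arm", "payload": {"increments": [[53, -10, 0, 0, 0, 0, -0.02], [53, -20, 2, 0, 0, 0, -0.022], [53, -35, 3, 0, 0, 0, 0], [53, -35, 3, 0, 0, 0, 0], [53, -35, 3, 0, 0, 0, 0], [53, -35, 3, 0, 0, 0, 0], [53, -35, 3, 0, 0, 0, 0], [53, -35, 3, 0, 0, 0, 0], [53, -35, 3, 0, 0, 0, 0], [53, -30, 3, 0, 0, 0, 0], [53, -15, 1, 0, 0, 0, 0], [53, 0, 0, 0, 0, 0, 0]]}}

```text
time: 13.88
tool_pos: [0.4812, 0.0406, 0.2459]
tool_rot: [3.137, 0.003, -1.451]
contact_force: [0.4, -0.6, -1.6]
opening: 0.0529
```

```bash
python3 -c "
from h import *
todo([.4815,.0845,.25],-1.463)"
```

```text
t 13.875 pos [0.4812 0.0406 0.2459] rot [ 3.137e+00  3.000e-03 -1.451e+00] F [ 0.4 -0.6 -1.6] open 0.0529
shift mm (cur axes) [-43.6  -5.6  -4. ] turn [0.004 0.003 0.012] shift mm (goal axes) [-43.6  -5.1  -4.1]
```

>>> {"api": "move_arm", "payload": {"increments": [[53, -15, -2, 0, 0.004, 0.003, 0.012], [53, -18, -2, 0, 0, 0, 0], [53, -10, -1, 0, 0, 0, 0], [53, 0, 0, 0, 0, 0, 0], [53, 0, 0, 0, 0, 0, 0]]}}

```text
time: 14.5
tool_pos: [0.4826, 0.0808, 0.2452]
tool_rot: [3.141, -0.003, -1.466]
contact_force: [-0.2, -0.1, -0.8]
opening: 0.0532
```

```bash
python3 snap.py d scene,230,60,150,150,5 top,240,190,150,90,5; python3 -c "
from h import *
todo([.4815,.0845,.25],-1.463)"
```

```text
t 14.6 pos [0.4826 0.0809 0.2453] rot [ 3.141e+00 -3.000e-03 -1.467e+00] F [-0.2  0.4 -1.7] open 0.0532
shift mm (cur axes) [-3.7  0.7 -4.7] turn [ 0.001 -0.003 -0.004] shift mm (goal axes) [-3.7  0.7 -4.7]
```

View pics/d_scene.png

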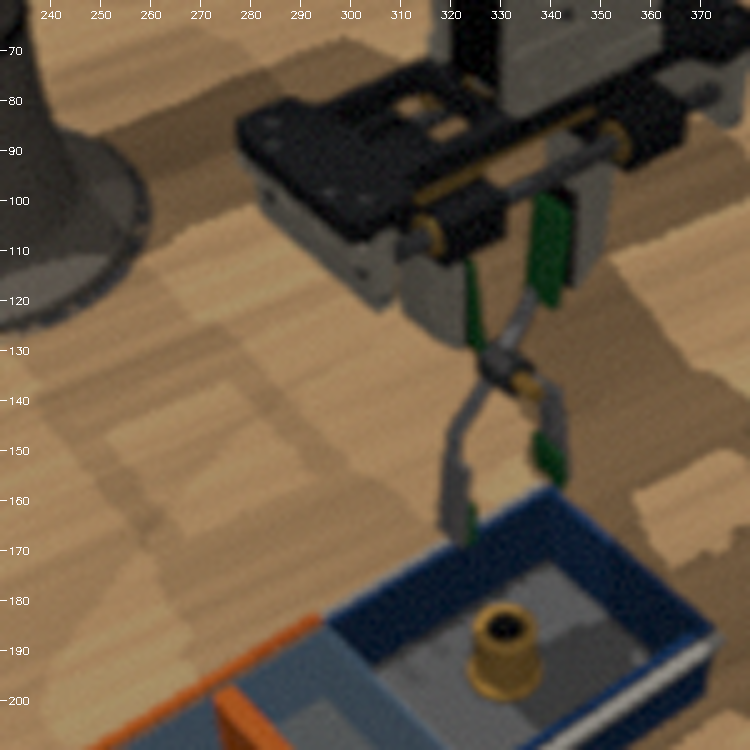

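View pics/d_top.png

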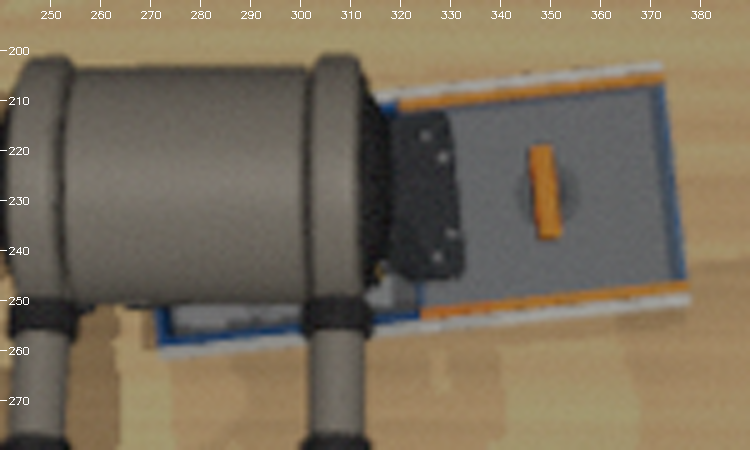

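```bash
python3 - <<'E'
from h import *
p=[.4826,.0809,.105]
for z0 in (.131,):
  for n,l in [('-y tip out bottom',[0,-.035,z0]),('-y x+',[.01,-.035,z0]),('-y x-',[-.01,-.035,z0]),('+y bottom x+',[.01,.035,z0]),('+y x-',[-.01,.035,z0]),('pin x+',[.021,0,z0+.0805]),('pin x-',[-.021,0,z0+.0805]),('+y grip top',[.01,.029,z0+.151]),('origin',[0,0,z0])]:
    print(n,proj(SC,world(p,[l])).round(1)+.4)
print('bush top at est',proj(SC,[[.4815,.0845,.041]]).round(1)+.4)
E
```

```text
-y tip out bottom [[317.2 168.1]]
-y x+ [[320.  170.8]]
-y x- [[314.4 165.5]]
+y bottom x+ [[344.3 156.3]]
+y x- [[338.6 151.4]]
pin x+ [[336.4 139.4]]
pin x- [[323.5 128.6]]
+y grip top [[345. 103.]]
origin [[329.5 160.9]]
bush top at est [[330.2 185.6]]
```

>>> {"api": "move_arm", "payload": {"increments": [[53, -4, 1, 0, 0, 0, -0.004], [53, 0, 0, 15, 0, 0, 0], [53, 0, 0, 20, 0, 0, 0], [53, 0, 0, 10, 0, 0, 0], [53, 0, 0, 0, 0, 0, 0], [53, 0, 0, 0, 0, 0, 0]]}}

```text
time: 15.35
tool_pos: [0.4818, 0.0844, 0.2004]
tool_rot: [-3.14, -0.003, -1.463]
contact_force: [0.0, 0.7, -1.4]
opening: 0.0531
```

```bash
python3 snap.py e scene,270,90,110,120,5; python3 -c "
from h import *
todo([.4815,.0845,.134],-1.463)"
```

```text
t 15.4 pos [0.4818 0.0844 0.2004] rot [-3.140e+00 -3.000e-03 -1.463e+00] F [ 0.4  0.6 -0.5] open 0.0528
shift mm (cur axes) [-0.3  0.4 66.4] turn [-0.002 -0.003 -0.   ] shift mm (goal axes) [-0.1  0.3 66.4]
```

View pics/e_scene.png

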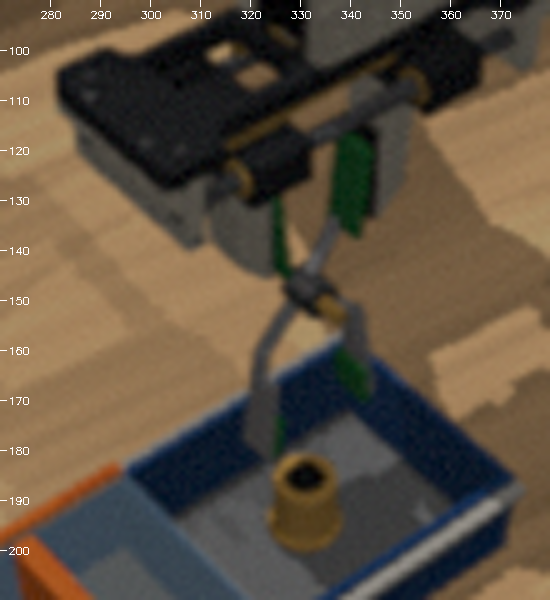

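>>> {"api": "move_arm", "payload": {"increments": [[53, 0, 0, 15, 0, 0, 0], [53, 0, 0, 15, 0, 0, 0], [53, 0, 0, 7, 0, 0, 0], [53, 0, 0, 0, 0, 0, 0], [53, 0, 0, 0, 0, 0, 0]]}}

```text
time: 16.02
tool_pos: [0.484, 0.0844, 0.1657]
tool_rot: [-3.133, -0.003, -1.463]
contact_force: [-0.9, -0.3, -1.6]
opening: 0.053
```

```bash
python3 snap.py f scene,290,110,90,100,6; python3 -c "
from h import *
todo([.4815,.0845,.134],-1.463)"
```

```text
t 16.075 pos [0.484  0.0844 0.1658] rot [-3.133e+00 -3.000e-03 -1.463e+00] F [-0.1  0.8 -1.3] open 0.0533
shift mm (cur axes) [-0.5  2.8 31.7] turn [-0.009 -0.003 -0.   ] shift mm (goal axes) [-0.3  2.5 31.8]
```

View pics/f_scene.png

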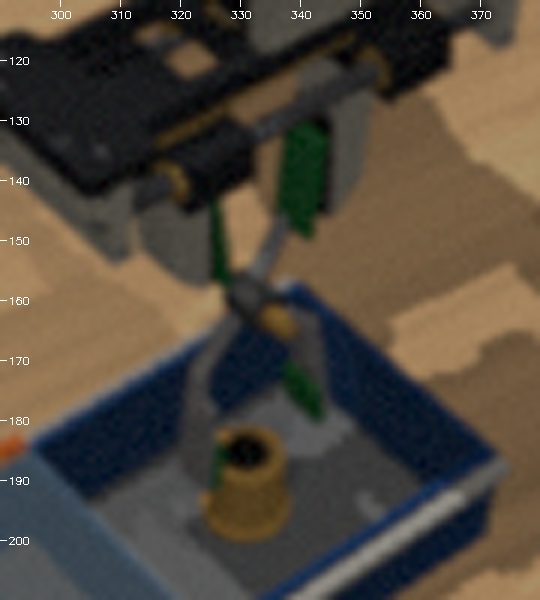

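```bash
python3 - <<'E'
from h import *
for z0 in (.041,.046,.051,.056):
  p=[.484,.0844,.1078]
  print(z0,[(proj(SC,world(p,[[x,s*.026,z0]]))[0]+.4).round(1).tolist() for s in (-1,1) for x in(.01,-.01)],[(proj(SC,world(p,[[x,s*.034,z0]]))[0]+.4).round(1).tolist() for s in (-1,1) for x in(.01,-.01)])
b=[.4815,.0845,0]
print([(proj(SC,world(b,[[0,0,z]]))[0]+.4).round(1).tolist() for z in (.041,.005)])
E
python3 - <<'E'
import cv2
c=cv2.imread('pics/f_scene.png')[280:560,120:380]
cv2.imwrite('pics/f2.png',cv2.resize(cv2.convertScaleAbs(c,alpha=1.8),None,fx=2.1,fy=2.1,interpolation=cv2.INTER_CUBIC))
E
```

```text
0.041 [[325.0, 194.1], [319.8, 189.0], [341.6, 183.6], [336.3, 178.7]] [[322.4, 195.7], [317.2, 190.7], [344.1, 182.0], [338.8, 177.2]]
0.046 [[325.0, 192.8], [319.8, 187.7], [341.6, 182.2], [336.3, 177.4]] [[322.4, 194.4], [317.2, 189.3], [344.1, 180.7], [338.8, 175.9]]
0.051 [[325.0, 191.5], [319.7, 186.4], [341.7, 180.9], [336.4, 176.1]] [[322.4, 193.1], [317.1, 188.0], [344.2, 179.3], [338.9, 174.5]]
0.056 [[325.0, 190.1], [319.7, 185.1], [341.8, 179.6], [336.4, 174.7]] [[322.4, 191.8], [317.1, 186.7], [344.3, 178.0], [338.9, 173.2]]
[[330.2, 185.6], [330.1, 194.8]]
```

View pics/f2.png

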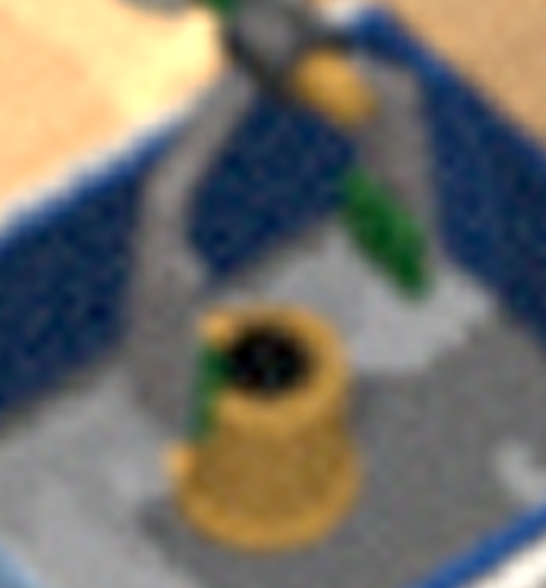

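>>> {"api": "move_arm", "payload": {"increments": [[53, -2, 1, 5, -0.005, 0, 0], [53, 0, 0, 10, 0, 0, 0], [53, 0, 0, 10, 0, 0, 0], [53, 0, 0, 5, 0, 0, 0], [53, 0, 0, 0, 0, 0, 0], [53, 0, 0, 0, 0, 0, 0]]}}

```text
time: 16.82
tool_pos: [0.4829, 0.0864, 0.1337]
tool_rot: [-3.138, -0.003, -1.463]
contact_force: [-0.0, 0.8, -0.6]
opening: 0.0533
```

```bash
python3 snap.py g scene,290,120,90,90,6; python3 -c "
from h import *
todo([.4827,.086,.134],-1.463)"
```

```text
t 16.875 pos [0.4829 0.0864 0.1337] rot [-3.138e+00 -3.000e-03 -1.463e+00] F [-0.1 -0.8 -1.9] open 0.0531
shift mm (cur axes) [ 0.3  0.2 -0.3] turn [-0.003 -0.003 -0.   ] shift mm (goal axes) [ 0.3  0.2 -0.3]
```

View pics/g_scene.png

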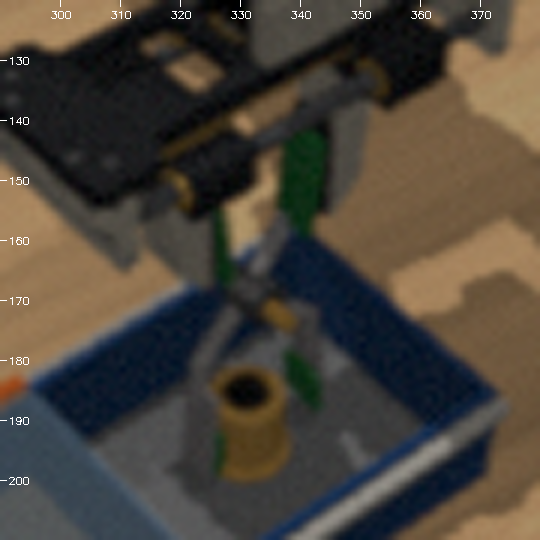

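>>> {"api": "move_arm", "payload": {"increments": [[45, 0, 0, 0, 0, 0, 0], [42, 0, 0, 0, 0, 0, 0], [40, 0, 0, 0, 0, 0, 0], [35, 0, 0, 0, 0, 0, 0], [30, 0, 0, 0, 0, 0, 0], [20, 0, 0, 0, 0, 0, 0], [10, 0, 0, 0, 0, 0, 0], [10, 0, 0, 0, 0, 0, 0], [10, 0, 0, 0, 0, 0, 0]], "newtons": 40}}

```text
time: 18.0
tool_pos: [0.4836, 0.0859, 0.1348]
tool_rot: [-3.136, -0.005, -1.463]
contact_force: [0.1, -0.1, -0.1]
opening: 0.0364
```

```bash
python3 snap.py i scene,290,120,90,90,6; python3 -c "
from h import *
todo([.4827,.086,.134],-1.463)"
```

```text
t 18.05 pos [0.4836 0.0859 0.1348] rot [-3.136 -0.005 -1.463] F [-0.2 -0.7 -1. ] open 0.0364
shift mm (cur axes) [-0.2  0.9  0.8] turn [-0.005 -0.005  0.   ] shift mm (goal axes) [-0.2  0.9  0.8]
```

View pics/i_scene.png

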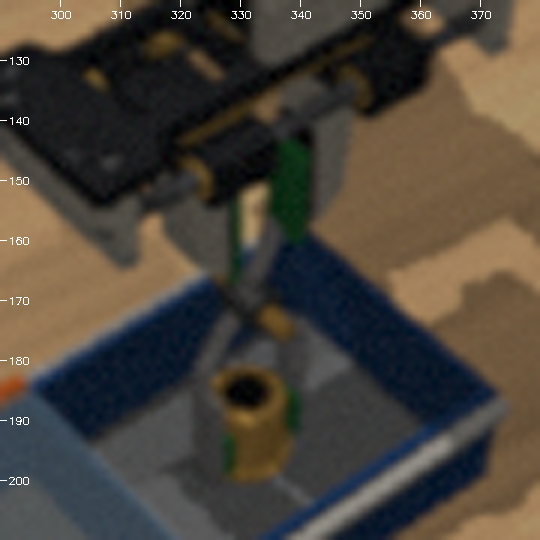

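>>> {"api": "move_arm", "payload": {"increments": [[10, 0, 0, -8, 0, 0, 0], [10, 0, 0, -8, 0, 0, 0], [10, 0, 0, -12, 0, 0, 0], [10, 0, 0, -15, 0, 0, 0], [10, 0, 0, -20, 0, 0, 0], [10, 0, 0, -20, 0, 0, 0], [10, 0, 0, -20, 0, 0, 0], [10, 0, 0, -15, 0, 0, 0], [10, 0, 0, -10, 0, 0, 0], [10, 0, 0, -5, 0, 0, 0], [10, 0, 0, 0, 0, 0, 0], [10, 0, 0, 0, 0, 0, 0]]}}

```text
time: 19.55
tool_pos: [0.4818, 0.0872, 0.2771]
tool_rot: [-3.135, -0.003, -1.463]
contact_force: [-0.2, -0.2, -3.3]
opening: 0.0365
```

```bash
python3 snap.py j scene,220,60,180,160,4 top,180,140,300,150,2; python3 -c "
from h import *
todo([.4827,.086,.265],-1.463)
from cell import robot
import time
print(robot.observe()['qvel'].round(3) if hasattr(robot.observe()['qvel'],'round') else robot.observe()['qvel'])"
```

```text
t 19.65 pos [0.4818 0.0871 0.277 ] rot [-3.135e+00 -3.000e-03 -1.463e+00] F [-0.1  0.6 -2.6] open 0.0366
shift mm (cur axes) [ 1.2 -0.6 12. ] turn [-0.007 -0.003  0.   ] shift mm (goal axes) [ 1.2 -0.7 12. ]
[ 0.002  0.001 -0.002  0.    -0.    -0.   ]
```

View pics/j_scene.png

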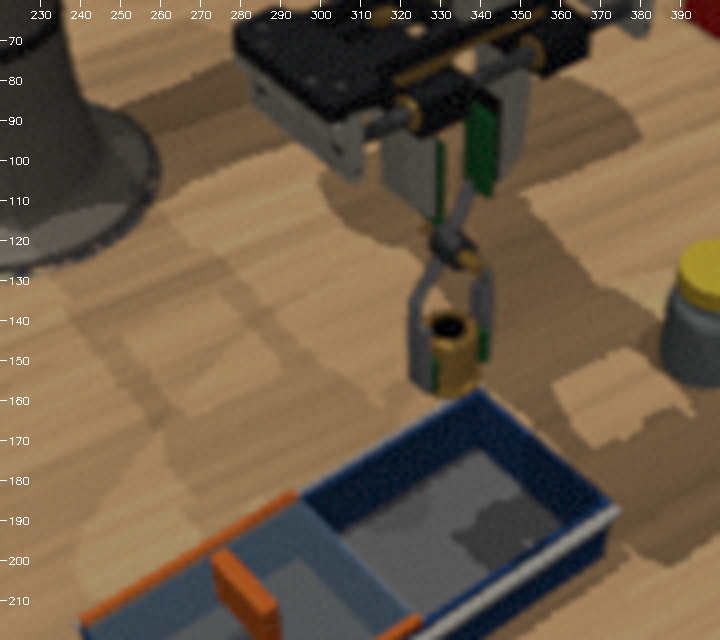

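View pics/j_top.png

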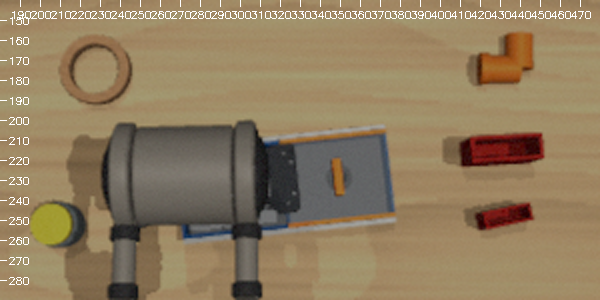

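>>> {"api": "move_arm", "payload": {"increments": [[10, 0, 0, 0, 0, 0, 0], [10, 0, 0, 0, 0, 0, 0], [10, 0, 0, 0, 0, 0, 0], [10, 0, 0, 0, 0, 0, 0]]}}

```text
time: 20.15
tool_pos: [0.4816, 0.0871, 0.2762]
tool_rot: [-3.136, -0.003, -1.463]
contact_force: [-0.1, 0.3, -1.9]
opening: 0.0363
```

```bash
python3 snap.py k scene,290,80,90,100,5; python3 -c "
from h import *
todo([.4827,.086,.265],-1.463)
print(proj(SC,[[.482,.087,.147],[.482,.087,.11]])+.4)"
```

```text
t 20.2 pos [0.4816 0.0871 0.2763] rot [-3.136e+00 -3.000e-03 -1.463e+00] F [-0.6 -0.7 -2.2] open 0.0365
shift mm (cur axes) [ 1.2 -0.9 11.3] turn [-0.005 -0.003  0.   ] shift mm (goal axes) [ 1.2 -1.  11.3]
[[331.74688342 154.58878776]
 [331.5391299  165.98986905]]
```

View pics/k_scene.png

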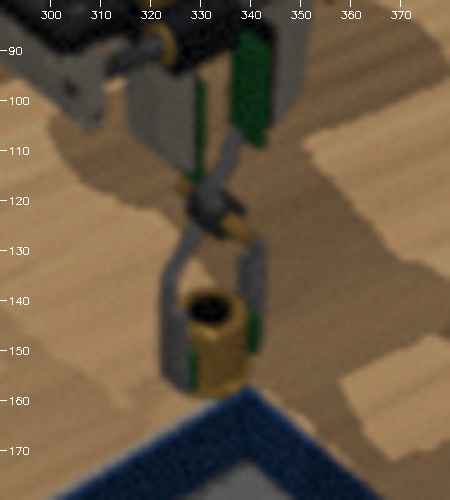

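Underside centre appears at about v = 155, which matches a height near 0.147 m. The grip is steady, so I'm handing in.

```bash
python3 -c "
from cell import robot
print(robot.hand_in()); print(robot.observe()['opening'])"
```

```text
the job is handed in; nothing more can be done
None
the job is handed in; nothing more can be done
```

I slid the cover open to its stop, lifted the green tongs from the larger red holder, closed them on the brass bush and raised it. I handed in at about 20 s, still holding it. No verdict came back.

- **Cover:** at the end of the slide the gripper stood 146 mm from the fin's closed position. Further pushes did not move it, and the last top picture still shows the cover open.
- **Bush:** the last scene picture shows it upright between the tip pads, with its underside about 0.147 m above the table. That height comes from the lift distance and matches the picture within about a pixel. Required is 0.103 m.
- **Grip and stillness:** finger opening held at 36.4 mm (±0.2) under a 40 N grip command. Joint speeds were at most 0.002 rad/s just after the lift, and about half a second later the tool was within 1 mm of the same place.
- **Clear of the bush:** in the scene pictures the gripper stayed well above the bush, and only the tongs touched it.
- **Bystanders:** tin, tape and elbow look unmoved in the last top picture. I checked the spare only by eye through the cover, not by measurement.

The two cameras disagreed on the bush position by about 3 mm. I settled it by comparing the tips with the bush in the scene picture before closing. The tongs also ended up held about 5 mm higher on the grips than planned, which I allowed for.

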